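# Back up a ratchet board turntable

### The arm

A 7-joint arm with a two-finger parallel gripper is mounted at the origin on the work surface. World frame = base frame: x ahead of the robot, y to its left, z up, the work surface at z = 0. Lengths are in m, angles in rad, forces in N, time in s.
With the tool pointing down it reaches from about 0.425 to 0.875 m from the base axis. Payload 8.4 kg.
Tool frame: the origin (TCP) lies on the centre line of the jaws, within the pads' length; the fingertips stand 22 mm ahead of it and the grasp point (between the pads) lies 3 mm ahead of it; y points along the fingers, x is the direction in which the jaws open and shut, and the axes are right-handed (so a half turn about y gives the same grasp; the last joint's range is limited). The gripper opens to 87 mm and grips with 3 to 60 N. Pads are 19 mm wide; open, the fingers measure 117 mm over their backs; the gripper's body (75 mm by 190 mm) begins 51 mm behind the grasp point.
Start: joints at [-1.377, 0.333, 0.04, 1.465, -0.013, 1.343, -0.059], TCP at [0.188, 0.622, 0.224] pointing down, gripper open.
Joint ranges: [-2.58, 2.58], [-0.38, 2.09], [-1.3, 1.39], [0.25, 2.4], [-1.5, 4.64], [0.08, 2.09], [-2.65, 2.65]. Speed limits (rad/s): [2.22, 2.22, 2.79, 2.79, 3.14, 3.14, 3.14].

### API

Orientations are given as a unit quaternion [x, y, z, w].
In Python, from cell import ctrl, viewer gives the robot as it stands.
- The arm moves only by the tool move_arm, never from a script. Its argument "increments" is a list of rows, each a list of 5 numbers: the shift along the tool's x, y, z in cm, then the turn about the tool's y in degrees, then the closure, from 0 (fully open) to 1 (shut). A call has 1 to 12 rows; each row shifts and turns the commanded pose from where the row before left it, along the tool's axes as they then stand; what a row does not reach is not made up. A row lasts 1/10 s, in which the tool goes at most 50 mm and 8.59 degrees, less where a joint would pass 70% of its speed; a pose out of reach is approached as far as the arm can. A call with a gripper value outside its range is refused whole. The fingers move at their own pace and stop on an object; the grip force is fixed at half the most. Time passes only in rows, so rows that do not move let the fingers close. It gives the time, the measured TCP pose, the force and the opening at its end, in the units of the state.
- ctrl.get_obs(): the state, without advancing time (a new reading comes with each control period).
- viewer.read_camera(name): name is "scene" or "top" or "wrist"; returns a dict with "frame" (420x560x3 uint8, blue, green, red), "fov_y" (degrees; the focal length in pixels is half the picture's height over the tangent of half this angle, whatever the lens; pixels are square), "cx", "cy" (the principal point, pixels), "world_to_cam" (4x4, takes a point from world to camera coordinates). Camera axes: x right, y up, looking along -z (the intrinsics and any distortion apply to the point x, -y, -z); pixel columns grow to the right and rows downward; lengths in m; the calibration is good to about 2 mm. A picture is of the moment at which its call begins. There is no depth.
- ctrl.finish_job(): hands the job in, once; it reports no verdict.
The state is a dict: "time_s": time; "joint_positions": joint angles; "qd": joint speeds; "joint_torque": joint torques, N m; "eef_pos": TCP position; "eef_rot": TCP orientation; "ft_force": force on the tool from outside, world axes, zero at the start; "torque": the same for the moment, N m; "finger_gap": finger opening in m.
Only numpy, scipy, OpenCV 4.12 (cv2) and the standard library are available. Lean on these libraries where they do the work, as an engineer would, in place of code of your own. Each camera call takes 0.05 s, during which the arm holds its last target. There are 200 camera calls.

### The job

The circuit board on the ratchet turntable has been turned past its working position. Lift the pawl by its round head, swing it up and over until it lies thrown back clear of the teeth, then turn the table backward (counter-clockwise seen from above) by its tall post until the post stands in line with the fixed pointer on the base. Leave the pawl thrown back.

Things in the scene. Friction and masses are not known exactly. Their poses are not given: they have to be found in the camera images.
- fixture: Fixed grey base disc, 200 mm across. Origin on the table, under the plate's vertical axis; z up. The pointer, a dark block 41 mm high, stands beyond its rim on the -x side (x -107 to -137 mm, y 0). On it turns an aluminium plate 204 mm across, top 34 mm up, with saw teeth to 42 mm high, 80 to 100 mm from the axis; the 64 mm circuit board and stub clamps in its middle reach 47 mm up.
- turntable (a joint): Plate angle (rad). 0: tall post in line with the pointer, on the base's -x side. Grows as the plate turns forward, clockwise from above; starts at 0.9 to 1.75, can turn from -0.5 to 2.3, no stop at 0. With the pawl down, turning backward (lower) is blocked within one tooth, 18 degrees. Drags with 2 to 3 N at the post and stays where it is left.
- post (a point): Grip point of the only tall post on the plate: an upright steel cylinder, 16 mm diameter, fixed 62 mm from the plate's axis, top 86 mm above the table. This point is on its centre line, 72 mm above the table. It can be pinched from any side and may turn between the fingers.
- pawl (a joint): Pawl angle (rad) about its hinge: 0 to 0.16 is down, its nose among the teeth; grows as its head is swung up and over towards the base's +x side. Free and light (0.06 to 0.13 kg): let go below 1.1 it drops back on the teeth, beyond 1.4 it topples over by itself and rests thrown back at its stop, 1.95 (112 degrees).
- pawl_knob (a point): Centre of the pawl's head: a dark steel disc, 20 mm diameter, 16 mm thick, axis level along the base's y, at the plate's -y rim. Pinch its flat sides (fingers closing along the base's y) and carry it in an arc about the hinge; it turns between the fingers. At pawl angle 0 it is at (5, -90, 76) mm in the base's frame, 68 mm from the hinge pin. The lever under it is 10 to 14 mm wide.
- pawl_hinge (a point): Centre of the pawl's hinge pin, level and along the base's y, at (68, -90, 50) mm in the base's frame; a dark bearing post, 58 mm high, stands beside it (base y -98 to -108 mm). The pawl's lever runs from here towards the base's -x to the head.

How it is judged:
On the way, in this order (a step that is already met when the one before it is completed fails the run):
1. the pawl is lifted clear of the teeth and over (more than 70 degrees) while the table is still well short of the pointer (value of joint pawl above 1.22 rad and value of joint turntable above 0.5 rad), for 0.2 s.
2. with the pawl up, the table is turned back until the post is in line with the pointer (value of joint pawl above 1.22 rad and value of joint turntable between -0.174 and 0.174 rad), for 0.2 s.
At the end, for the whole second after the job is handed in: The pawl lies thrown back (beyond 97 degrees from its down position) and the tall post is within 10 degrees of the line to the pointer, the table at rest (value of joint pawl above 1.7 rad and value of joint turntable between -0.174 and 0.174 rad and velocity of joint turntable between -0.05 and 0.05 rad/s); the robot touches nothing.
It also fails if it takes over 48 s, if anything falls off the work surface, if the arm or the gripper's body presses on something with over 40 N, if the wrist force passes 120 N, or if a joint passes its speed limit or range.

## Working session

There is one attempt and no reset: what is moved stays moved. The work goes in short steps, Python scripts to look and compute and a tool call to move; the robot and the scene stay as the last step left them, time stands still between calls to the robot, and variables do not carry over. Pictures are saved under pics/ and viewed, about 8 in all and at most 12, crops included, and the job is handed in when it is done.

Besides the shell and the picture viewer there is one more tool, called as name(argument=value, ...), one argument or row to a line, values as JSON. move_arm: Moves the arm, as the interface text tells. Its arguments: {"type":"object","properties":{"increments":{"type":"array","items":{"type":"array","items":{"type":"number"}}}},"required":["increments"]}

```bash
mkdir -p pics; ls
python3 - <<'E'
from cell import ctrl, viewer
import cv2,numpy as np
o=ctrl.get_obs()
print({k:np.round(v,3).tolist() for k,v in o.items()})
ims=[]
for n in("scene","top"):
    c=viewer.read_camera(n); cv2.imwrite(f"pics/{n}0.png",c["frame"])
    print(n,{k:(np.round(v,4).tolist()) for k,v in c.items() if k!="frame"})
E
```

```text
pics
{'time_s': 0.0, 'joint_positions': [-1.377, 0.334, 0.04, 1.466, -0.013, 1.343, -0.059], 'qd': [-0.0, 0.001, -0.0, -0.001, -0.001, -0.0, -0.001], 'joint_torque': [-0.0, -65.635, 1.335, -40.381, -0.06, 0.045, 0.0], 'eef_pos': [0.188, 0.622, 0.223], 'eef_rot': [0.568, 0.421, -0.422, -0.567], 'ft_force': [-0.632, 0.027, 0.57], 'torque': [0.017, -0.007, 0.024], 'finger_gap': 0.087}
scene {'fov_y': 51.7792, 'cx': 288.0381, 'cy': 210.0501, 'world_to_cam': [[0.0182, 0.9998, -0.0024, -0.0249], [-0.8465, 0.0166, 0.5321, 0.4501], [0.532, -0.0077, 0.8467, -1.0306], [0.0, 0.0, 0.0, 1.0]]}
top {'fov_y': 56.0902, 'cx': 284.1224, 'cy': 213.6849, 'world_to_cam': [[0.0059, -0.9999, 0.0098, -0.0039], [0.9964, 0.0067, 0.0851, -0.5834], [-0.0851, 0.0092, 0.9963, -0.6593], [0.0, 0.0, 0.0, 1.0]]}
```

View pics/scene0.png

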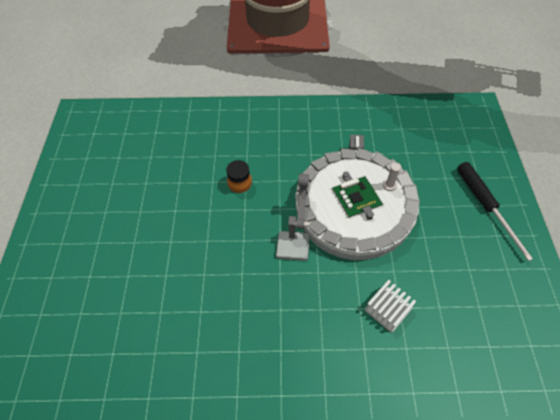

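View pics/top0.png

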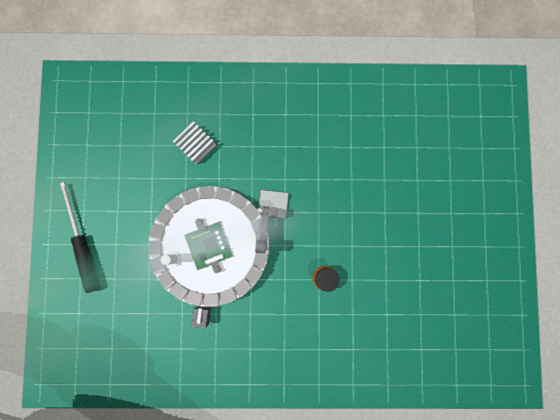

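Scene view: plate centre ~(357,200), pointer (356,142), pawl knob ~(304,183), hinge ~(293,222), post top ~(395,168). Top view: centre ~(209,246), pointer (201,316), knob (262,242), post (166,260). I'll enlarge both.

Run:
```python
import cv2,numpy as np
a=cv2.imread("pics/scene0.png")[130:270,270:430]; b=cv2.imread("pics/top0.png")[180:330,140:300]
f=lambda i:cv2.resize(i,None,fx=2.5*1,fy=2.5,interpolation=cv2.INTER_CUBIC)
a=cv2.copyMakeBorder(a,0,10,0,0,cv2.BORDER_CONSTANT)
cv2.imwrite("pics/crop.png",np.hstack([f(a),f(b)]))
```

```text
(no output)
```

View pics/crop.png

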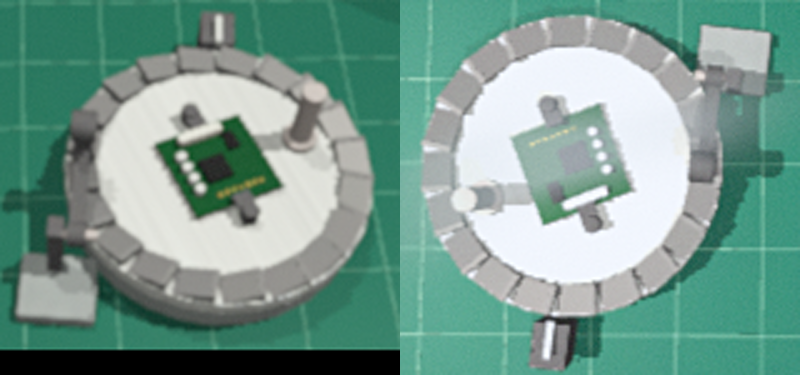

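```bash
cat > h.py <<'E'
import numpy as np, cv2
from scipy.optimize import least_squares
from scipy.spatial.transform import Rotation as R
def proj(c,P):
    P=np.atleast_2d(P); W=np.array(c["world_to_cam"]); q=P@W[:3,:3].T+W[:3,3]
    f=210/np.tan(np.radians(c["fov_y"])/2)
    return np.c_[c["cx"]-f*q[:,0]/q[:,2], c["cy"]+f*q[:,1]/q[:,2]]
def fx(p,L):
    c,s=np.cos(p[2]),np.sin(p[2]); L=np.atleast_2d(L)/1000
    return np.c_[p[0]+c*L[:,0]-s*L[:,1], p[1]+s*L[:,0]+c*L[:,1], L[:,2]]
def post(th,z=86): return [-62*np.cos(th), 62*np.sin(th), z]
def knob(a):
    t=np.arctan2(26,63)+a; return [68-68.15*np.cos(t),-90,50+68.15*np.sin(t)]
E
python3 - <<'E'
from h import *
from cell import viewer
S=viewer.read_camera("scene");T=viewer.read_camera("top")
obs=[(S,"pt",(356.8,140.8)),(S,"kn",(303.6,180.8)),(S,"po",(395.2,166.8)),
(T,"pt",(200.4,316)),(T,"kn",(261.2,246)),(T,"po",(168,258)),(T,"ce",(208.4,246.4))]
def L(n,p): return {"pt":[-122,0,41],"kn":knob(p[4]),"po":post(p[3]),"ce":[0,0,38]}[n]
def res(p): return np.concatenate([proj(c,fx(p,L(n,p)))[0]-u for c,n,u in obs])
best=min((least_squares(res,[x,.1,y,t,.08]) for x in(.5,.6) for y in np.arange(-3,3.1,1) for t in(.9,1.3,1.7)),key=lambda r:r.cost)
print(best.x.round(4),best.cost);print(best.fun.reshape(-1,2).round(1))
p=best.x
for n in("kn","po"):print(n,fx(p,L(n,p)).round(4))
print("hinge",fx(p,[68,-90,50]).round(4))
E
```

```text
[0.5307 0.1272 6.1808 1.0858 0.0313] 12.605868976476515
[[-1.  -1.7]
 [-1.9  0.3]
 [-1.2 -0.3]
 [-1.4  1.2]
 [-0.4 -0.1]
 [-2.3  0. ]
 [ 0.1 -2.8]]
kn [[0.5273 0.037  0.078 ]]
po [[0.5076 0.1847 0.086 ]]
hinge [[0.5891 0.0307 0.05  ]]
```

```bash
cat >> h.py <<'E'
def tool(o): return R.from_quat(o["eef_rot"]).as_matrix()
def to(o,tgt,xang=None):
    """shift in tool axes (cm) to bring grasp point to tgt; turn about y (deg)"""
    M=tool(o); g=np.array(o["eef_pos"])+M[:,1]*.003
    print("dx,dy,dz cm",((np.array(tgt)-g)@M*100).round(2),"xang",np.degrees(np.arctan2(M[1,0],M[0,0])).round(2))
    if xang is not None:
        d=(xang-np.degrees(np.arctan2(M[1,0],M[0,0]))+90)%180-90; print("turn about y",(d*np.sign(M[2,1])).round(2))
E
python3 - <<'E'
from h import *
from cell import ctrl
o=ctrl.get_obs();print(tool(o).round(3)); to(o,[.527,.037,.15],84.2)
E
```

```text
[[ 0.289 -0.    -0.957]
 [ 0.957 -0.001  0.289]
 [-0.001 -1.    -0.   ]]
dx,dy,dz cm [-46.21   7.13 -49.39] xang 73.22
turn about y -10.98
```

move_arm(
  increments=[
    [-2.9,0,-3.1,0,0.3],
    [-2.9,0,-3.1,0,0.3],
    [-2.9,0,-3.1,0,0.3],
    [-2.9,0,-3.1,0,0.3],
    [-2.9,0,-3.1,0,0.3],
    [-2.9,0,-3.1,0,0.3],
    [-2.9,0,-3.1,0,0.3],
    [-2.9,0,-3.1,0,0.3],
    [-2.9,0,-3.1,0,0.3],
    [-2.9,0,-3.1,0,0.3],
    [-2.9,0,-3.1,0,0.3],
    [-2.9,0,-3.1,0,0.3],
  ],
)

```text
time_s: 1.4
eef_pos: [0.4439, 0.1801, 0.2245]
eef_rot: [-0.568, -0.422, 0.422, 0.568]
ft_force: [1.1, 0.6, 0.3]
finger_gap: 0.0605
```

move_arm(
  increments=[
    [-2.9,1,-3.1,0,0.3],
    [-2.9,1,-3.1,0,0.3],
    [-2.9,1,-3.1,0,0.3],
    [0,0,0,-5.5,0.3],
    [0,0,0,-5.5,0.3],
    [0,0,0,0,0.3],
    [0,0,0,0,0.3],
  ],
)

```text
time_s: 2.1
eef_pos: [0.5072, 0.0717, 0.1943]
eef_rot: [-0.525, -0.474, 0.473, 0.525]
ft_force: [-0.6, 0.2, 0.1]
finger_gap: 0.0612
```

Run:
```python
from h import *
from cell import ctrl,viewer
o=ctrl.get_obs();print(o["eef_pos"],o["time_s"],o["finger_gap"]); to(o,[.527,.037,.077],84.2)
c=viewer.read_camera("wrist");im=c["frame"].copy()
p=[.5307,.1272,-.1023]
for L in([-122,0,41],knob(.03),post(1.086),[68,-90,50],[0,0,34]):
    u=proj(c,fx(p,L))[0];print(u.round(1)); cv2.circle(im,tuple(int(v) for v in u),3,(0,0,255),1) if abs(u).max()<900 else 0
cv2.imwrite("pics/w1.png",im); print(np.linalg.inv(c["world_to_cam"]).round(3))
```

```text
[0.50715362 0.07174852 0.19434352] 2.1 0.061216862105639355
dx,dy,dz cm [-3.25 11.43 -2.33] xang 84.08
turn about y -0.12
[342.   77.2]
[239.7 228.2]
[413.8 190.9]
[244.4 278.8]
[334.9 208.6]
[[ 0.103 -0.964 -0.244  0.439]
 [ 0.995  0.1    0.026  0.078]
 [-0.001 -0.245  0.97   0.356]
 [ 0.     0.     0.     1.   ]]
```

View pics/w1.png

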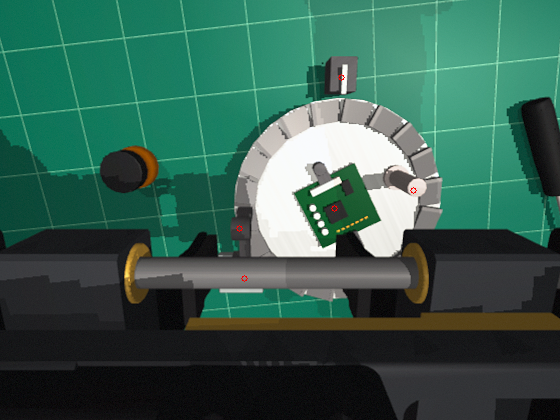

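Wrist view: my projected marks land on the pointer (342,77), knob (240,228) and, within 4 px, the post (418,187). The pose estimate is confirmed, so I'll go to the knob.

move_arm(
  increments=[
    [-1.6,0,-1.2,0,0.3],
    [-1.6,0,-1.1,0,0.3],
    [0,3,0,0,0.3],
    [0,3,0,0,0.3],
    [0,3,0,0,0.3],
    [0,2.3,0,0,0.3],
    [0,0,0,0,0.3],
    [0,0,0,0,0.3],
  ],
)

```text
time_s: 2.95
eef_pos: [0.527, 0.0376, 0.0819]
eef_rot: [0.525, 0.474, -0.474, -0.525]
ft_force: [-1.2, -0.0, 0.6]
finger_gap: 0.0606
```

Run:
```python
from h import *
from cell import ctrl,viewer
o=ctrl.get_obs();print(o["eef_pos"],o["time_s"],o["finger_gap"]); to(o,[.527,.037,.077],84.2)
im=viewer.read_camera("top")["frame"][180:330,140:340];jm=viewer.read_camera("wrist")["frame"][100:350,160:360]
cv2.imwrite("pics/c2.png",np.hstack([cv2.resize(im,(400,300),interpolation=2),cv2.resize(jm,(320,400))[:300]]))
```

```text
[0.52703878 0.03755347 0.08191333] 2.95 0.060626816395897475
dx,dy,dz cm [-0.06  0.19 -0.  ] xang 84.18
turn about y -0.02
```

View pics/c2.png

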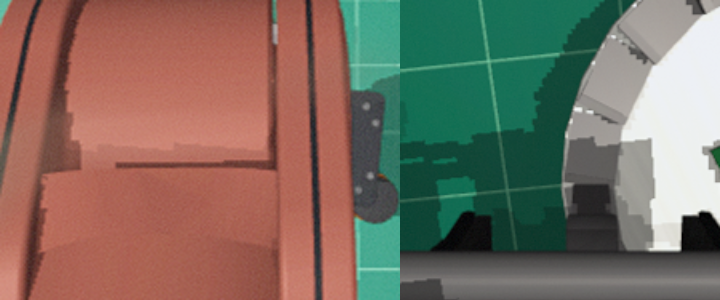

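The top view is blocked by the arm. The wrist crop shows the dark knob at crop (590,205), about centred between the finger tips (460 and 705). Closing.

move_arm(
  increments=[
    [0,0.2,0,0,1],
    [0,0,0,0,1],
    [0,0,0,0,1],
    [0,0,0,0,1],
    [0,0,0,0,1],
    [0,0,0,0,1],
  ],
)

```text
time_s: 3.65
eef_pos: [0.5269, 0.0374, 0.0794]
eef_rot: [0.525, 0.474, -0.474, -0.525]
ft_force: [-0.2, -0.1, -0.5]
finger_gap: 0.0205
```

Run:
```python
from h import *
p=np.array(knob(.03));out=[]
for a in np.linspace(.03,1.62,21)[1:]:
    q=np.array(knob(a));d=(q-p)/10;out.append([0,round(-d[2],2),round(-d[0],2),0,1]);p=q
print(out)
```

```text
[[0, np.float64(-0.49), np.float64(-0.24), 0, 1], [0, np.float64(-0.46), np.float64(-0.28), 0, 1], [0, np.float64(-0.44), np.float64(-0.31), 0, 1], [0, np.float64(-0.41), np.float64(-0.35), 0, 1], [0, np.float64(-0.39), np.float64(-0.38), 0, 1], [0, np.float64(-0.35), np.float64(-0.41), 0, 1], [0, np.float64(-0.32), np.float64(-0.44), 0, 1], [0, np.float64(-0.28), np.float64(-0.46), 0, 1], [0, np.float64(-0.25), np.float64(-0.48), 0, 1], [0, np.float64(-0.21), np.float64(-0.5), 0, 1], [0, np.float64(-0.17), np.float64(-0.52), 0, 1], [0, np.float64(-0.13), np.float64(-0.53), 0, 1], [0, np.float64(-0.08), np.float64(-0.54), 0, 1], [0, np.float64(-0.04), np.float64(-0.54), 0, 1], [0, np.float64(0.0), np.float64(-0.54), 0, 1], [0, np.float64(0.04), np.float64(-0.54), 0, 1], [0, np.float64(0.09), np.float64(-0.53), 0, 1], [0, np.float64(0.13), np.float64(-0.53), 0, 1], [0, np.float64(0.17), np.float64(-0.51), 0, 1], [0, np.float64(0.21), np.float64(-0.5), 0, 1]]
```

move_arm(
  increments=[
    [0,0,0,0,1],
    [0,0,0,0,1],
    [0,0,0,0,1],
  ],
)

```text
time_s: 3.95
eef_pos: [0.5271, 0.0392, 0.0794]
eef_rot: [-0.524, -0.475, 0.474, 0.525]
ft_force: [0.3, 5.6, -1.6]
finger_gap: 0.0156
```

move_arm(
  increments=[
    [0.18,-0.49,-0.24,0,1],
    [0,-0.46,-0.28,0,1],
    [0,-0.44,-0.31,0,1],
    [0,-0.41,-0.35,0,1],
    [0,-0.39,-0.38,0,1],
    [0,-0.35,-0.41,0,1],
    [0,-0.32,-0.44,0,1],
    [0,-0.28,-0.46,0,1],
  ],
)

```text
time_s: 4.75
eef_pos: [0.5552, 0.0364, 0.1104]
eef_rot: [-0.524, -0.474, 0.475, 0.525]
ft_force: [1.6, 2.6, -12.2]
finger_gap: 0.0157
```

move_arm(
  increments=[
    [0.1,-0.05,-0.48,0,1],
    [0,-0.11,-0.5,0,1],
    [0,-0.17,-0.52,0,1],
    [0,-0.13,-0.53,0,1],
    [0,-0.08,-0.54,0,1],
  ],
)

```text
time_s: 5.25
eef_pos: [0.5814, 0.0339, 0.117]
eef_rot: [-0.525, -0.474, 0.474, 0.525]
ft_force: [-4.7, -2.1, 1.7]
finger_gap: 0.0153
```

move_arm(
  increments=[
    [0,-0.04,-0.54,0,1],
    [0,0,-0.54,0,1],
    [0,0.04,-0.54,0,1],
    [0,0.09,-0.53,0,1],
    [0,0.13,-0.53,0,1],
    [0,0.17,-0.51,0,1],
    [0,0.21,-0.5,0,1],
    [0,0.25,-0.48,0,1],
    [0,0,0,0,1],
    [0,0,0,0,1],
  ],
)

```text
time_s: 6.25
eef_pos: [0.6244, 0.0295, 0.1084]
eef_rot: [0.526, 0.474, -0.474, -0.524]
ft_force: [-0.5, -4.6, 5.0]
finger_gap: 0.0156
```

move_arm(
  increments=[
    [0,0,0,0,0.5],
    [0,0,0,0,0.5],
    [0,0,0,0,0.5],
    [0,0,0,0,0.5],
    [0,0,0,0,0.5],
    [0,-3,0,0,0.3],
    [0,-3,0,0,0.3],
    [0,-3,0,0,0.3],
    [0,0,4,0,0.3],
    [0,0,4,0,0.3],
    [0,0,4,0,0.3],
    [0,0,4,0,0.3],
  ],
)

```text
time_s: 7.45
eef_pos: [0.4621, 0.0468, 0.1975]
eef_rot: [0.525, 0.474, -0.474, -0.524]
ft_force: [-0.3, 0.0, 1.2]
finger_gap: 0.0606
```

Run:
```python
from h import *
from cell import ctrl,viewer
o=ctrl.get_obs();print(o["eef_pos"],o["time_s"],o["finger_gap"])
p=[.5307,.1272,-.1023]
P=fx(p,post(1.086,72))[0];print(P);to(o,P)
c=viewer.read_camera("wrist");s=viewer.read_camera("scene")
print(proj(c,fx(p,post(1.086)))[0], proj(s,fx(p,knob(1.95)))[0])
jm=cv2.resize(s["frame"][130:290,250:430],(450,400),interpolation=2)
cv2.imwrite("pics/c3.png",np.hstack([cv2.resize(c["frame"],(350,262)),np.zeros((262,1,3),np.uint8)]) if 0 else np.hstack([jm,np.vstack([cv2.resize(c["frame"],(350,262)),np.zeros((138,350,3),np.uint8)])]))
```

```text
[0.46210816 0.04679479 0.19745337] 7.45 0.06058230736586359
[0.50755927 0.18471962 0.072     ]
dx,dy,dz cm [14.18 12.25 -3.13] xang 84.23
[441.5680816 238.6119473] [296.81108517 235.31714966]
```

View pics/c3.png

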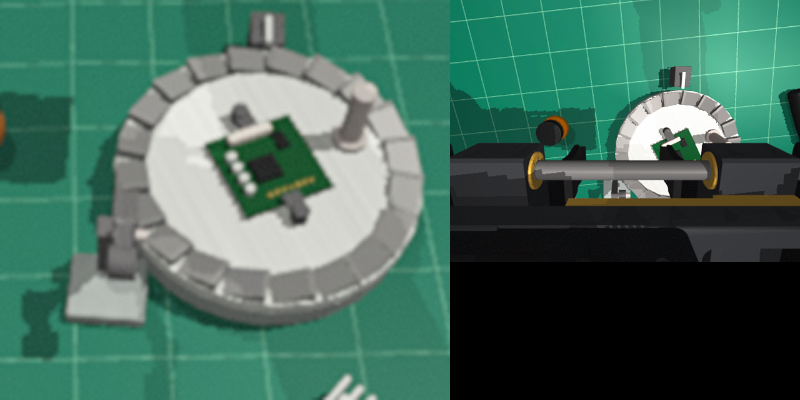

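Scene crop: the pawl lies thrown back, head at full-image (299,235) against a predicted (297,235). The post hasn't moved. Now grip it.

move_arm(
  increments=[
    [3.6,0,-0.7,0,0.3],
    [3.6,0,-0.7,0,0.3],
    [3.6,0,-0.7,0,0.3],
    [3.5,0,-0.8,0,0.3],
    [0,3,0,0,0.3],
    [0,3,0,0,0.3],
    [0,3,0,0,0.3],
    [0,3.2,0,0,0.3],
    [0,0,0,0,0.3],
    [0,0,0,0,0.3],
  ],
)

```text
time_s: 8.55
eef_pos: [0.5072, 0.1858, 0.0761]
eef_rot: [0.525, 0.474, -0.474, -0.525]
ft_force: [0.0, -0.0, 0.4]
finger_gap: 0.0609
```

Run:
```python
from h import *
from cell import ctrl,viewer
o=ctrl.get_obs();print(o["eef_pos"],o["time_s"],o["ft_force"].round(1) if hasattr(o["ft_force"],"round") else o["ft_force"])
p=[.5307,.1272,-.1023]
to(o,fx(p,post(1.086,72))[0])
c=viewer.read_camera("wrist");print(proj(c,fx(p,post(1.086)))[0])
cv2.imwrite("pics/w4.png",cv2.resize(c["frame"][130:330,130:430],None,fx=2,fy=2))
```

```text
[0.50721267 0.18584678 0.07605556] 8.55 [ 0.  -0.   0.4]
dx,dy,dz cm [-0.11  0.11 -0.05] xang 84.21
[275.03337185 264.83108163]
```

View pics/w4.png

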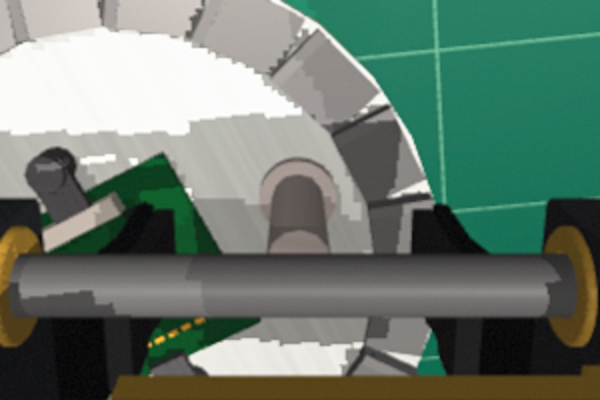

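Post column at crop x≈300 sits about midway between the fingers and ~2–3 mm further along tool +z than predicted. I'll adjust slightly and close.

move_arm(
  increments=[
    [0.1,0.1,0.2,0,1],
    [0,0,0,0,1],
    [0,0,0,0,1],
    [0,0,0,0,1],
    [0,0,0,0,1],
    [0,0,0,0,1],
    [0,0,0,0,1],
    [0,0,0,0,1],
    [0,0,0,0,1],
    [0,0,0,0,1],
  ],
)

```text
time_s: 9.6
eef_pos: [0.5049, 0.1874, 0.0747]
eef_rot: [-0.524, -0.474, 0.474, 0.525]
ft_force: [-1.5, 1.7, 0.4]
finger_gap: 0.0147
```

Run:
```python
from h import *
from cell import ctrl
o=ctrl.get_obs();M=tool(o);g=np.array(o["eef_pos"])
p=[.5307,.1272,-.1023]
d=(g[:2]-p[:2]);r=np.hypot(*d);c,s=np.cos(p[2]),np.sin(p[2]);l=np.array([c*d[0]+s*d[1],-s*d[0]+c*d[1]])*1000
th=np.arctan2(l[1],-l[0]);print("local",l,"r",r,"th",th)
q=np.array(post(th));
for t in np.linspace(th,0,23)[1:]:
    n=np.array(post(t));w=(n-q)/10;print([round(w[1],2),0,round(-w[0],2),0,1],end=",");q=n
```

```text
local [-31.77316799  57.29141582] r 0.06551214033420737 th 1.0644370004338566
[np.float64(-0.15), 0, np.float64(0.26), 0, 1],[np.float64(-0.16), 0, np.float64(0.25), 0, 1],[np.float64(-0.18), 0, np.float64(0.24), 0, 1],[np.float64(-0.19), 0, np.float64(0.23), 0, 1],[np.float64(-0.2), 0, np.float64(0.22), 0, 1],[np.float64(-0.21), 0, np.float64(0.21), 0, 1],[np.float64(-0.22), 0, np.float64(0.2), 0, 1],[np.float64(-0.23), 0, np.float64(0.19), 0, 1],[np.float64(-0.24), 0, np.float64(0.18), 0, 1],[np.float64(-0.25), 0, np.float64(0.17), 0, 1],[np.float64(-0.25), 0, np.float64(0.16), 0, 1],[np.float64(-0.26), 0, np.float64(0.15), 0, 1],[np.float64(-0.27), 0, np.float64(0.13), 0, 1],[np.float64(-0.27), 0, np.float64(0.12), 0, 1],[np.float64(-0.28), 0, np.float64(0.11), 0, 1],[np.float64(-0.29), 0, np.float64(0.09), 0, 1],[np.float64(-0.29), 0, np.float64(0.08), 0, 1],[np.float64(-0.29), 0, np.float64(0.06), 0, 1],[np.float64(-0.3), 0, np.float64(0.05), 0, 1],[np.float64(-0.3), 0, np.float64(0.04), 0, 1],[np.float64(-0.3), 0, np.float64(0.02), 0, 1],[np.float64(-0.3), 0, np.float64(0.01), 0, 1],
```

move_arm(
  increments=[
    [-0.15,0,0.26,0,1],
    [-0.16,0,0.25,0,1],
    [-0.18,0,0.24,0,1],
    [-0.19,0,0.23,0,1],
    [-0.2,0,0.22,0,1],
    [-0.21,0,0.21,0,1],
    [-0.22,0,0.2,0,1],
    [-0.23,0,0.19,0,1],
  ],
)

```text
time_s: 10.4
eef_pos: [0.4848, 0.1766, 0.0748]
eef_rot: [-0.523, -0.476, 0.474, 0.525]
ft_force: [-4.0, 12.6, -2.0]
finger_gap: 0.0151
```

move_arm(
  increments=[
    [-0.05,0,0.23,0,1],
    [-0.15,0,0.23,0,1],
    [-0.23,0,0.2,0,1],
    [-0.24,0,0.19,0,1],
    [-0.25,0,0.17,0,1],
    [-0.26,0,0.16,0,1],
    [-0.26,0,0.14,0,1],
  ],
)

```text
time_s: 11.1
eef_pos: [0.4705, 0.1626, 0.0748]
eef_rot: [-0.524, -0.475, 0.474, 0.525]
ft_force: [0.3, 9.4, -3.2]
finger_gap: 0.0147
```

Run:
```python
from h import *
from cell import ctrl,viewer
o=ctrl.get_obs();print(o["eef_pos"])
s=viewer.read_camera("scene");c=viewer.read_camera("wrist")
g=np.array(o["eef_pos"]);print(proj(s,[g[0],g[1],.086]),proj(c,[g[0],g[1],.086]),proj(c,fx([.5307,.1272,-.1023],[-122,0,41])))
a=cv2.resize(s["frame"][110:260,280:430],(400,400),interpolation=2)
b=cv2.resize(c["frame"][60:360,130:430],(400,400),interpolation=2)
cv2.imwrite("pics/c5.png",np.hstack([a,b]))
```

```text
[0.47048334 0.16258414 0.07475907]
[[377.19833425 148.80423025]] [[278.382185   265.87943064]] [[227.44463827 137.75961827]]
```

View pics/c5.png

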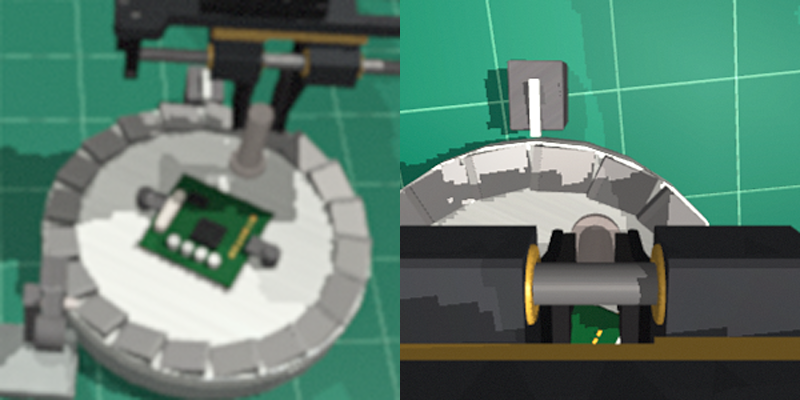

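Scene crop: the post top is at full-image (377.5,150), within ~1.5 px of the TCP projection, so the grip is holding and about 0.48 rad is left. Continuing the arc.

move_arm(
  increments=[
    [-0.28,0,0.11,0,1],
    [-0.28,0,0.1,0,1],
    [-0.28,0,0.08,0,1],
    [-0.29,0,0.07,0,1],
    [-0.29,0,0.05,0,1],
    [-0.3,0,0.03,0,1],
    [-0.3,0,0.02,0,1],
  ],
)

```text
time_s: 11.9
eef_pos: [0.4608, 0.1442, 0.0745]
eef_rot: [-0.522, -0.474, 0.476, 0.526]
ft_force: [-16.6, 12.2, 11.1]
finger_gap: 0.0146
```

move_arm(
  increments=[
    [0,0,0.2,0,1],
    [0,0,0.2,0,1],
    [0,0,0,0,1],
  ],
)

```text
time_s: 12.2
eef_pos: [0.4597, 0.1425, 0.0746]
eef_rot: [-0.524, -0.475, 0.474, 0.525]
ft_force: [-0.9, 5.6, -0.9]
finger_gap: 0.0147
```

move_arm(
  increments=[
    [-0.25,0,0.03,0,1],
    [-0.25,0,0.02,0,1],
    [-0.25,0,0,0,1],
    [-0.2,0,0,0,1],
    [0,0,0,0,1],
    [0,0,0,0,1],
  ],
)

```text
time_s: 12.8
eef_pos: [0.4573, 0.1328, 0.0746]
eef_rot: [-0.524, -0.474, 0.475, 0.525]
ft_force: [-6.8, 4.2, 4.9]
finger_gap: 0.0139
```

Run:
```python
from h import *
from cell import ctrl,viewer
s=viewer.read_camera("scene");c=viewer.read_camera("wrist")
p=[.5307,.1272,-.1023]
print("pred post@0",proj(s,fx(p,post(0))),"centre",proj(s,fx(p,[0,0,34])),"ptr",proj(s,fx(p,[-122,0,41])))
a=cv2.resize(s["frame"][110:260,280:430],(400,400),interpolation=2)
b=cv2.resize(c["frame"][60:360,130:430],(400,400),interpolation=2)
cv2.imwrite("pics/c6.png",np.hstack([a,b]))
```

```text
pred post@0 [[359.39179288 148.39326634]] centre [[355.23013388 197.38743926]] ptr [[355.84883159 139.10573145]]
```

View pics/c6.png

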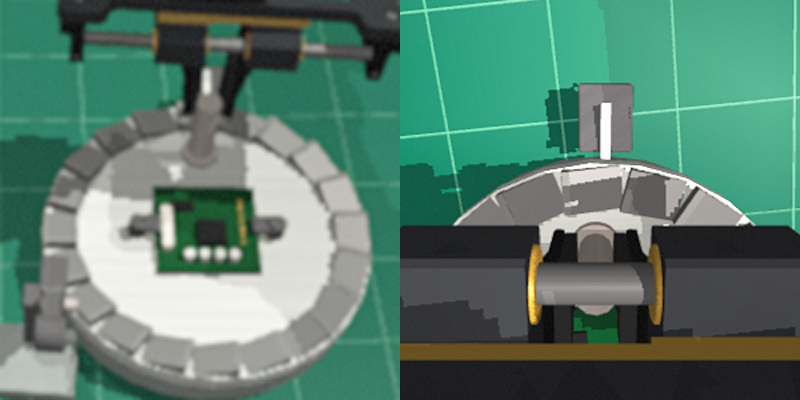

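Scene: post top at (358.4,148.3) against (359.4,148.4) predicted for angle 0, about 1–2° off. Release, rise and check.

move_arm(
  increments=[
    [0,0,0.1,0,0.6],
    [0,0,0,0,0.6],
    [0,0,0,0,0.6],
    [0,0,0,0,0.6],
    [0,-3,0,0,0.6],
    [0,-4,0,0,0.6],
    [0,-4,0,0,0.6],
    [0,0,0,0,0.6],
    [4,0,0,0,0.6],
    [4,0,0,0,0.6],
    [4,0,0,0,0.6],
    [0,0,0,0,0.6],
  ],
)

```text
time_s: 14.1
eef_pos: [0.4689, 0.2571, 0.1837]
eef_rot: [-0.523, -0.476, 0.476, 0.523]
ft_force: [0.4, -0.3, -0.5]
finger_gap: 0.0347
```

move_arm(
  increments=[
    [4.5,0,0,0,0.6],
    [4.5,0,0,0,0.6],
    [4.5,0,0,0,0.6],
    [4.5,0,0,0,0.6],
    [0,0,0,0,0.6],
    [0,0,0,0,0.6],
  ],
)

```text
time_s: 14.7
eef_pos: [0.4878, 0.4308, 0.1833]
eef_rot: [0.525, 0.474, -0.475, -0.524]
ft_force: [1.0, -0.9, 0.8]
finger_gap: 0.0349
```

Run:
```python
from h import *
from cell import ctrl,viewer
o=ctrl.get_obs();print(o["time_s"],o["eef_pos"],o["ft_force"])
s=viewer.read_camera("scene");t=viewer.read_camera("top")
p=[.5307,.1272,-.1023]
for c in(s,t):print("post@0",proj(c,fx(p,post(0))),"knob",proj(c,fx(p,knob(1.95))))
a=cv2.resize(s["frame"][110:260,280:430],(400,400),interpolation=2)
b=cv2.resize(t["frame"][180:330,140:290],(400,400),interpolation=2)
cv2.imwrite("pics/c7.png",np.hstack([a,b]))
```

```text
14.7 [0.48784942 0.43078961 0.18329657] [ 1.00688785 -0.85582236  0.76750114]
post@0 [[359.39179288 148.39326634]] knob [[296.81108517 235.31714966]]
post@0 [[197.96177286 283.15562555]] knob [[268.0400645  175.71644671]]
```

View pics/c7.png

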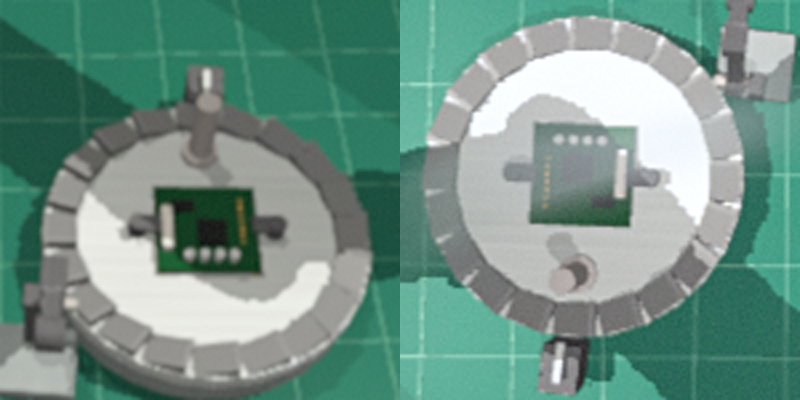

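Scene and top crops: the post stands in line with the pointer. Post base, scene, full-frame pixels and board edges put the angle at about −1 to −6°, within the ±10° band. The pawl is thrown back at its stop and the arm is clear. Handing in.

```bash
python3 -c "
from cell import ctrl
print(ctrl.finish_job())"
```

```text
the job is handed in; nothing more can be done
None
```

The pawl is thrown back and the post is turned back in line with the pointer. I handed the job in at about 15 s of the 48 s allowed; no verdict is reported.

I pinched the pawl's head, swung it up and over to about 1.7 rad and let it topple to its stop. Then I gripped the post, turned the table backward, let go and moved the arm clear.

**Last checks:**
- **Pawl:** in the scene camera after release, the head was within about 2 px of where it should be at its 1.95 rad stop. It looked the same in the last pictures.
- **Post:** the different cues put it 1° to 6° past the pointer line, most likely about 3°, so within the 10° limit. They did not agree better than that.
- **Forces and contact:** the largest reading I saw was about 24 N at the wrist while turning the post. It was near zero once the arm was clear.

**Disagreements:** my estimate of the table's axis looked several mm off: the post traced an arc 65 to 70 mm from it instead of 62 mm. The post also sat off-centre in the pads, with the gap down to 13.9 mm on a 16 mm post. I relieved the side forces on the way and judged the final position from the images instead.

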